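Find the balance point of the caster's counterweight tube

ROBOT

A 6-joint arm with a two-finger parallel gripper is mounted at the origin on a cart in front of the work surface, level with it; the furniture and walls round the work are solid. World frame = base frame: x ahead of the robot, y to its left, z up, the work surface at z = 0. Lengths are in m, angles in degrees, forces in N, time in s.
With the tool pointing down it reaches from about 0.325 to 0.85 m from the base axis. Payload 4.4 kg.
Tool frame: the origin (TCP) lies at the very end of the fingers, on their centre line; the grasp point (between the pads) lies r.grip_depth behind it (r.grip_depth is the distance from the TCP to the grasp point, in m); z points along the fingers, y is the line along which they close (so a half turn about z gives the same grasp; the last joint's range is limited). The gripper opens to 94 mm and grips with 3 to 60 N. Pads are 16 mm wide; open, the fingers measure 119 mm over their backs; the gripper's body (75 mm by 177 mm) begins 78 mm behind the grasp point.
Start: joints at [-83.738, 11.837, 88.321, -0, 79.842, -8.623], TCP at [0.148, -0.556, 0.184] pointing down, gripper open.
Joint ranges: [-156.59, 156.59], [-49.26, 127.26], [12.9, 141.05], [-63.56, 243.56], [4.71, 150.69], [-161.64, 161.64]. Speed limits (degrees/s): [159.86, 159.86, 180, 180, 180, 180].

INTERFACE

Orientations are given as [roll, pitch, yaw] about the fixed x, y, z axes, in that order (R = Rz(yaw) Ry(pitch) Rx(roll)).
In Python, from cell import readout, eyes, sign_off, r gives the robot as it stands.
- The arm moves only by the tool arm_command, never from a script. Its argument "rows" is a list of rows, each an object of numbers: "hand": the closure, from 0 (fully open) to 1 (shut); "dx", "dy", "dz": the shift along the tool's x, y, z in m; "rx", "ry", "rz": the turn, a rotation vector about the tool's x, y, z in degrees. A call has 1 to 12 rows; each row shifts and turns the commanded pose from where the row before left it, along the tool's axes as they then stand; what a row does not reach is not made up. A row lasts 1/8 s, in which the tool goes at most 62.5 mm and 10.7 degrees, less where a joint would pass 70% of its speed; a pose out of reach is approached as far as the arm can. A call with a gripper value outside its range is refused whole. The fingers move at their own pace and stop on an object; "newtons" is the grip in N (left out, the last holds). Time passes only in rows, so rows that do not move let the fingers close. It gives the time, the measured TCP pose, the force, the opening and the grip force at its end, in the units of the state.
- readout.sense(): the state, without advancing time (a new reading comes with each control period).
- eyes.get_image(name): name is "scene" or "top" or "wrist"; returns the picture (384x512x3 uint8, red, green, blue); there is no depth.
- eyes.camera_params(name): a dict with "vfov" (degrees; the focal length in pixels is half the picture's height over the tangent of half this angle, whatever the lens; pixels are square), "cx", "cy" (the principal point, pixels), "rvec" (rotation vector, rad) and "tvec" (3), from world to camera coordinates, as OpenCV has them. Camera axes: x right, y down, z forward; pixel columns grow to the right and rows downward; lengths in m; the calibration is good to about 2 mm. A picture is of the moment at which its call begins: read the wrist's pose just before it. camera_params takes no time and is no camera call; for the wrist camera it gives the pose at the moment of the call.
- sign_off(): hands the job in; it is judged then, once.
The state is a dict: "t": time; "joint_positions": joint angles; "qd": joint speeds; "tau": joint torques, N m; "ee_pos": TCP position; "tool_rot": TCP orientation; "ft_force": force on the tool from outside, world axes, zero at the start; "wrist_torque": the same for the moment, N m; "finger_gap": finger opening in m; "grasp_force": force on a finger pad.
Only numpy, scipy, OpenCV 4.12 (cv2) and the standard library are available. Lean on these libraries where they do the work, as an engineer would, in place of code of your own. Each camera call takes 0.05 s, during which the arm holds its last target. There are 200 camera calls.

TASK

The closed counterweight tube of the spin caster has a heavy slug fixed somewhere inside it, so its balance point is not in the middle. Pick the tube up, lay it gently with about its middle square across the edge of the steel fulcrum, keep it in your grip there for a second or two to feel which end is heavy, then shift it along over the edge until it balances, and leave it there right way up, level and square across, with nothing else holding it. The edge is sprung: do not press it hard down on its stop, keep the tube close to level and never let an end drop, and leave the other things on the bench alone.

Things in the scene. Friction and masses are not known exactly. Their poses are not given: they have to be found in the camera images.
- tube_mid (a point): geometric middle of the loose counterweight tube, half-way up (14 mm above its flat underside): a closed rectangular bare aluminium tube lying on the bench, 220 mm long (x), 20 mm wide (y), 28 mm high (z), flush black plugs in its ends, a small steel eye lug (19 mm long, 6 mm thick, 14 mm high) at its +x end
- tube: the same tube; its origin lies under its middle, in the plane of its underside. In all it weighs about 0.7 to 0.9 kg; the slug inside is fixed and puts the centre of mass anywhere up to 45 mm from the middle along the tube's x, to either side
- edge_mid (a point): middle of the flat land on top of the fulcrum's blade, 60 mm above the bench while unloaded. The land is 12 mm wide (x) and 50 mm long (y, the direction of the edge). The tube must lie along x, across it, either end forward, and stays up by itself only if its centre of mass is above the land
- fulcrum: the fulcrum, fixed to the bench: dark foot plate 90 x 74 x 10 mm (x, y, z), on it a grey guide block 40 x 66 mm up to 38 mm, out of which the steel blade stands. The blade sinks straight down on a spring: about 1.5 N to start it, then 1.5 N per mm, hard stop at 12 mm (20 N); the tube alone sinks it 3 to 5 mm. Origin under its middle, on the bench
- tweezers: bystander, to be left alone: tweezers; origin in the middle of its underside
- scriber: bystander, to be left alone: scriber; origin in the middle of its underside
- ingot: bystander, to be left alone: small cast ingot; origin in the middle of its underside

How it is judged:
By the outcome, as a careful person would: the job done as asked, in the order asked, and still so for the second after the job is handed in, with the robot touching nothing.
It also fails if it takes over 62 s, if anything falls off the work surface, if the arm or the gripper's body presses on something with over 40 N, if the wrist force passes 120 N, or if a joint passes its speed limit or range.

## Working session

There is one attempt and no reset: what is moved stays moved. The work goes in short steps, Python scripts to look and compute and a tool call to move; the robot and the scene stay as the last step left them, time stands still between calls to the robot, and variables do not carry over. Pictures are saved under pics/ and viewed, at most 10 in all, crops included, and the job is handed in when it is done.

Besides the shell and the picture viewer there is one more tool, called after "Request:" as name(argument=value, ...), one argument or row to a line, values as JSON. arm_command: Moves the arm, as the interface text tells. Its arguments: {"type":"object","properties":{"rows":{"type":"array","items":{"type":"object","properties":{"hand":{"type":"number"},"dx":{"type":"number"},"dy":{"type":"number"},"dz":{"type":"number"},"rx":{"type":"number"},"ry":{"type":"number"},"rz":{"type":"number"}}}},"newtons":{"type":"number"}},"required":["rows"]}

```bash
ls; mkdir -p pics; cat > h.py <<'E'
import numpy as np, cv2
from cell import readout, eyes, sign_off, r
def snap(n,f):
    p=eyes.camera_params(n); im=eyes.get_image(n); cv2.imwrite('pics/'+f+'_raw.png',im[:,:,::-1]); return p,im
def pix2w(p,u,v,z,H=384):
    f=H/2/np.tan(np.radians(p['vfov'])/2); R=cv2.Rodrigues(np.array(p['rvec'],float))[0]; t=np.array(p['tvec'],float).ravel()
    d=R.T@np.array([(u-p['cx'])/f,(v-p['cy'])/f,1]); c=-R.T@t
    return c+d*(z-c[2])/d[2]
def w2pix(p,X,H=384):
    f=H/2/np.tan(np.radians(p['vfov'])/2); R=cv2.Rodrigues(np.array(p['rvec'],float))[0]; t=np.array(p['tvec'],float).ravel()
    q=R@np.array(X,float)+t; return np.array([p['cx']+f*q[0]/q[2],p['cy']+f*q[1]/q[2]])
E
python3 - <<'E'
from h import *
import json
s=readout.sense(); print(s, r.grip_depth)
P={}
for n in ['top','scene']:
    p,im=snap(n,n+'0'); print(n,p); 
    P[n]={k:np.array(v).tolist() for k,v in p.items()}
    cv2.imwrite(f'pics/{n}0.png',cv2.resize(im[:,:,::-1],(800,600),interpolation=cv2.INTER_CUBIC))
json.dump(P,open('P.json','w'))
E
```

```text
pics
{'t': 0.0, 'joint_positions': array([-8.37392676e+01,  1.18840962e+01,  8.84052221e+01, -5.64462625e-04,
        7.98417377e+01, -8.62423575e+00]), 'qd': array([ 0.05747249, -0.00562014,  0.01878966,  0.01781413,  0.0580879 ,
       -0.03148693]), 'tau': array([-3.53811974e-04, -3.70881951e+01, -2.81418568e+01,  6.98690652e-02,
        3.60189378e-02, -1.70267012e-04]), 'ee_pos': array([ 0.14758374, -0.55484047,  0.1827889 ]), 'tool_rot': array([-1.79870343e+02, -1.91032013e-02,  1.48850467e+01]), 'ft_force': array([-0.50403727, -0.30726904,  0.26849408]), 'wrist_torque': array([ 0.03396716, -0.00850598, -0.01965116]), 'grasp_force': 0.0, 'finger_gap': 0.09420893472149805} 0.0188
top {'vfov': 42.23212934301671, 'cx': 257.52485386622413, 'cy': 189.57801283411376, 'rvec': array([ 2.15153004, -2.12695191,  0.14815707]), 'tvec': array([0.1413808 , 0.59147138, 0.9052556 ])}
scene {'vfov': 48.89869584587195, 'cx': 252.11618047037027, 'cy': 192.1963588118926, 'rvec': array([ 0.88267148, -2.12473374,  1.44698508]), 'tvec': array([0.51500503, 0.18804925, 0.5881617 ])}
```

View pics/top0.png

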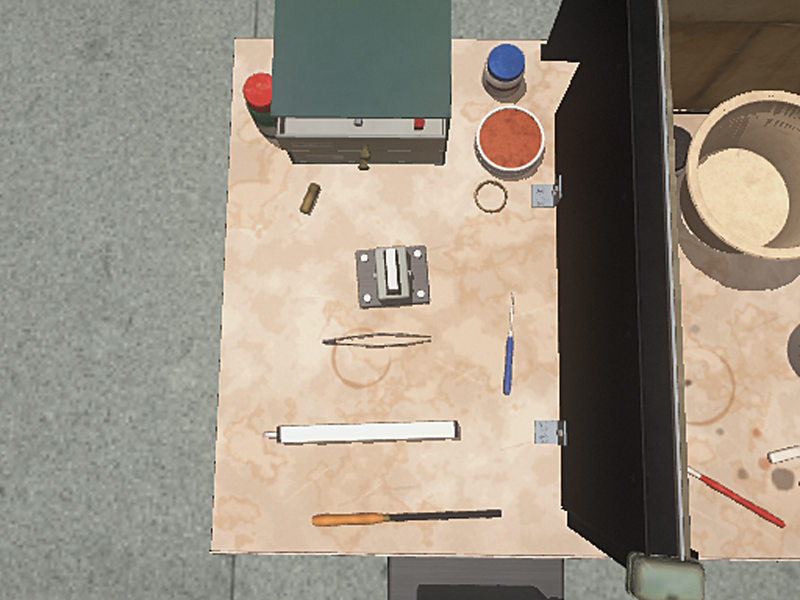

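View pics/scene0.png

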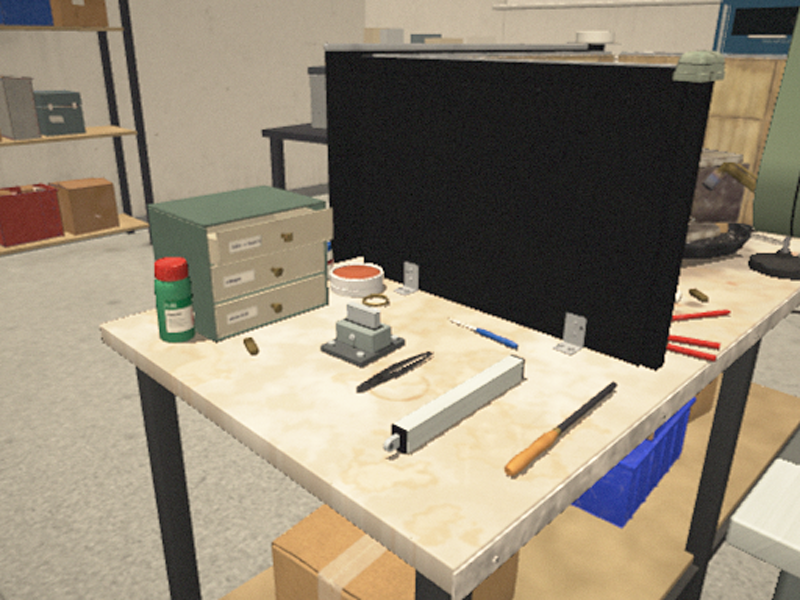

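Top view: the tube runs from about (277,433) to (459,430) with its lug on the left at (264,435), and the blade is near (393,271). The scene view agrees. I'll use enlarged crops for exact points.

```bash
python3 - <<'E'
import cv2,numpy as np
im=cv2.imread('pics/top0_raw.png')
a=cv2.resize(im[262:292,165:300],None,fx=5.9,fy=5.9,interpolation=cv2.INTER_NEAREST)
b=cv2.resize(im[152:202,222:282],None,fx=7,fy=7,interpolation=cv2.INTER_NEAREST)
c=np.zeros((a.shape[0]+b.shape[0]+5,800,3),np.uint8); c[:a.shape[0],:a.shape[1]]=a; c[a.shape[0]+5:,:b.shape[1]]=b
print(a.shape,b.shape); cv2.imwrite('pics/crop0.png',c)
E
```

```text
(177, 796, 3) (350, 420, 3)
```

View pics/crop0.png

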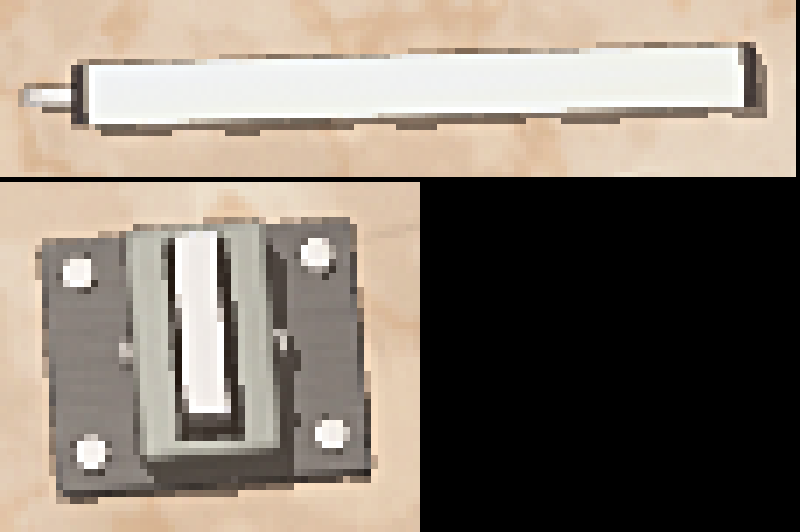

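The crop shows the tube's top corners at about (76,64), (75,124), (756,44) and (756,107). The blade land's corners are at (176,233), (215,233), (188,413) and (230,413).

```bash
python3 - <<'E'
from h import *
import json
p=json.load(open('P.json'))['top']
A=lambda x,y:(165+x/5.9-.5,262+y/5.9-.5)
B=lambda x,y:(222+x/7-.5,152+(y-182)/7-.5)
T=[pix2w(p,*A(*q),.028) for q in [(76,64),(75,124),(756,44),(756,107)]]
L=(T[0]+T[1])/2;Rr=(T[2]+T[3])/2
print('tube',L,Rr,'mid',(L+Rr)/2,'len',np.linalg.norm(L-Rr),'w',np.linalg.norm(T[0]-T[1]),np.linalg.norm(T[2]-T[3]),'yaw',np.degrees(np.arctan2(*(L-Rr)[1::-1])))
lug=pix2w(p,*A(20,97),.014);print('lug',lug)
F=[pix2w(p,*B(*q),.06) for q in [(176,233),(215,233),(188,413),(230,413)]]
print('land',np.mean(F,0),'far',(F[0]+F[1])/2,'near',(F[2]+F[3])/2,'len',np.linalg.norm(F[0]+F[1]-F[2]-F[3])/2,'w',np.linalg.norm(F[0]-F[1]))
S=[pix2w(p,*B(*q),.010) for q in [(78,272),(318,253),(91,453),(332,433)]]
print('screws',np.mean(S,0)); 
for a,b in [(0,1),(2,3)]: d=S[b]-S[a]; print('ang',np.degrees(np.arctan2(d[1],d[0])))
for a,b in [(2,0),(3,1)]: d=S[b]-S[a]; print('angY',np.degrees(np.arctan2(d[1],d[0])))
for n,(u,v) in dict(tweezA=(322,342),tweezB=(431,338),ingot=(310,198),scrA=(512,292),scrB=(507,393),fileA=(313,520),wallfoot=(534,432),panelnear=(566,520),cabfront=(290,162),cabfr2=(445,163)).items(): print(n,pix2w(p,u/1.5625,v/1.5625,0.0)[:2])
E
```

```text
tube [0.42212287 0.29855057 0.028     ] [0.43070364 0.07983246 0.028     ] mid [0.42641326 0.18919151 0.028     ] len 0.2188863638462471 w 0.01901136217270408 0.01995550866701886 yaw 92.2466802588063
lug [0.42052393 0.319015   0.014     ]
land [0.62176042 0.16190217 0.06      ] far [0.64645021 0.16407952 0.06      ] near [0.59707064 0.15972483 0.06      ] len 0.049571220628905704 w 0.010575990503798517
screws [0.62251249 0.1623896  0.01      ]
ang -84.79927997687477
ang -84.58576223156027
angY 5.155962645750432
angY 4.899863219698327
tweezA [0.53656369 0.25015083]
tweezB [0.54322837 0.11166421]
ingot [0.72506446 0.27105892]
scrA [0.60348526 0.00837696]
scrB [0.47500486 0.01576462]
fileA [0.31712797 0.25518101]
wallfoot [ 0.42714213 -0.01747458]
panelnear [ 0.32131284 -0.05526777]
cabfront [0.77367928 0.29889438]
cabfr2 [0.77415566 0.09482637]
```

```bash
python3 - <<'E'
from h import *
import json
P=json.load(open('P.json')); s=P['scene'];t=P['top']
k=1/1.5625
for n,(u,v) in dict(nearbot=(661,366),farbot=(330,258)).items(): print(n,pix2w(s,u*k,v*k,0))
b=pix2w(s,661*k,366*k,0); b2=pix2w(s,330*k,258*k,0)
for z in [.1,.2,.25,.3,.35,.4]: print(z,w2pix(s,[b[0],b[1],z])/k,w2pix(s,[b2[0],b2[1],z])/k,w2pix(t,[b[0],b[1],z])/k,w2pix(t,[b2[0],b2[1],z])/k)
E
```

```text
nearbot [ 0.31792095 -0.07486871  0.        ]
farbot [ 0.95118334 -0.0563233   0.        ]
0.1 [673.97133678 293.1354233 ] [328.54360448 205.9787503 ] [602.05849189 535.88301625] [573.35138403  -1.96860749]
0.2 [688.18700496 213.28099797] [326.99526149 150.67321272] [627.26523382 552.04670339] [592.41372459 -50.33783415]
0.25 [695.81879188 170.41055734] [326.18384498 121.69008253] [642.5231119  561.83073531] [603.71589886 -79.01623424]
0.3 [703.83507716 125.38025372] [325.34597975  91.76222594] [660.08515429 573.09230015] [ 616.51056569 -111.48171966]
0.35 [712.26566891  78.02264447] [324.48035121  60.84268657] [680.51593456 586.19342767] [ 631.11425819 -148.53746896]
0.4 [721.1435381   28.15251995] [323.58555616  28.88134378] [704.5808753  601.62494096] [ 647.9398273  -191.23105965]
```

Request:
arm_command(
  rows=[
    {"dz": -0.06},
    {"dz": -0.06},
    {"dz": -0.06},
    {"dz": -0.06},
    {"dz": -0.05},
  ],
)

```text
$.rows[0]: bad value
```

Request:
arm_command(
  rows=[
    {"dx": 0.0435, "dy": -0.041},
    {"dx": 0.0435, "dy": -0.041},
    {"dx": 0.0435, "dy": -0.041},
    {"dx": 0.0435, "dy": -0.041},
    {"dx": 0.0435, "dy": -0.041},
    {"dx": 0.0435, "dy": -0.041},
    {"dx": 0.0435, "dy": -0.041},
    {"dx": 0.0435, "dy": -0.041},
  ],
)

```text
$.rows[0]: bad value
```

Request:
arm_command(
  rows=[
    {"hand": 0, "dx": 0, "dy": 0, "dz": -0.06, "rx": 0, "ry": 0, "rz": 0},
    {"hand": 0, "dx": 0, "dy": 0, "dz": -0.06, "rx": 0, "ry": 0, "rz": 0},
    {"hand": 0, "dx": 0, "dy": 0, "dz": -0.06, "rx": 0, "ry": 0, "rz": 0},
    {"hand": 0, "dx": 0, "dy": 0, "dz": -0.06, "rx": 0, "ry": 0, "rz": 0},
    {"hand": 0, "dx": 0, "dy": 0, "dz": -0.05, "rx": 0, "ry": 0, "rz": 0},
  ],
)

```text
t: 0.72
ee_pos: [0.1477, -0.5555, 0.4763]
tool_rot: [179.9, 0.0, 14.9]
ft_force: [0.8, 0.1, -0.2]
finger_gap: 0.0945
grasp_force: 0.0
```

Request:
arm_command(
  rows=[
    {"hand": 0, "dx": 0.0435, "dy": -0.041, "dz": 0, "rx": 0, "ry": 0, "rz": 0},
    {"hand": 0, "dx": 0.0435, "dy": -0.041, "dz": 0, "rx": 0, "ry": 0, "rz": 0},
    {"hand": 0, "dx": 0.0435, "dy": -0.041, "dz": 0, "rx": 0, "ry": 0, "rz": 0},
    {"hand": 0, "dx": 0.0435, "dy": -0.041, "dz": 0, "rx": 0, "ry": 0, "rz": 0},
    {"hand": 0, "dx": 0.0435, "dy": -0.041, "dz": 0, "rx": 0, "ry": 0, "rz": 0},
    {"hand": 0, "dx": 0.0435, "dy": -0.041, "dz": 0, "rx": 0, "ry": 0, "rz": 0},
    {"hand": 0, "dx": 0.0435, "dy": -0.041, "dz": 0, "rx": 0, "ry": 0, "rz": 0},
    {"hand": 0, "dx": 0.0435, "dy": -0.041, "dz": 0, "rx": 0, "ry": 0, "rz": 0},
  ],
)

```text
t: 1.72
ee_pos: [0.4003, -0.1474, 0.4736]
tool_rot: [-180.0, 0.0, 14.9]
ft_force: [1.0, -1.0, -0.1]
finger_gap: 0.0941
grasp_force: 0.0
```

Request:
arm_command(
  rows=[
    {"hand": 0, "dx": 0.0186, "dy": -0.0532, "dz": 0, "rx": 0, "ry": 0, "rz": 0},
    {"hand": 0, "dx": 0.0186, "dy": -0.0532, "dz": 0, "rx": 0, "ry": 0, "rz": 0},
    {"hand": 0, "dx": 0.0186, "dy": -0.0532, "dz": 0, "rx": 0, "ry": 0, "rz": 0},
    {"hand": 0, "dx": 0.0186, "dy": -0.0532, "dz": 0, "rx": 0, "ry": 0, "rz": 0},
    {"hand": 0, "dx": 0.0186, "dy": -0.0532, "dz": 0, "rx": 0, "ry": 0, "rz": 0},
    {"hand": 0, "dx": 0.0186, "dy": -0.0532, "dz": 0, "rx": 0, "ry": 0, "rz": 0},
  ],
)

```text
t: 2.48
ee_pos: [0.4252, 0.1897, 0.4736]
tool_rot: [180.0, 0.0, 14.9]
ft_force: [-0.0, 0.3, -0.0]
finger_gap: 0.0937
grasp_force: 0.0
```

Request:
arm_command(
  rows=[
    {"hand": 0, "dx": 0, "dy": 0, "dz": 0.043, "rx": 0, "ry": 0, "rz": -9.67},
    {"hand": 0, "dx": 0, "dy": 0, "dz": 0.043, "rx": 0, "ry": 0, "rz": -9.67},
    {"hand": 0, "dx": 0, "dy": 0, "dz": 0.043, "rx": 0, "ry": 0, "rz": -9.67},
    {"hand": 0, "dx": 0, "dy": 0, "dz": 0.043, "rx": 0, "ry": 0, "rz": -9.67},
    {"hand": 0, "dx": 0, "dy": 0, "dz": 0.043, "rx": 0, "ry": 0, "rz": -9.67},
    {"hand": 0, "dx": 0, "dy": 0, "dz": 0.043, "rx": 0, "ry": 0, "rz": -9.67},
    {"hand": 0, "dx": 0, "dy": 0, "dz": 0.043, "rx": 0, "ry": 0, "rz": -9.67},
    {"hand": 0, "dx": 0, "dy": 0, "dz": 0.043, "rx": 0, "ry": 0, "rz": -9.67},
  ],
)

```text
t: 3.48
ee_pos: [0.4251, 0.1877, 0.1283]
tool_rot: [-180.0, 0.0, 92.6]
ft_force: [0.3, -0.3, 0.1]
finger_gap: 0.0941
grasp_force: 0.0
```

```bash
python3 - <<'E'
from h import *
s=readout.sense(); print(s['ee_pos'],s['tool_rot'],s['joint_positions'])
p,im=snap('wrist','w1'); print(p)
print([w2pix(p,q)*1.5625 for q in ([.42212,.29855,.028],[.4307,.0798,.028],[.4264,.1892,.028])])
cv2.imwrite('pics/w1.png',cv2.resize(im[:,:,::-1],(800,600),interpolation=cv2.INTER_CUBIC))
E
```

```text
[0.42509107 0.18772118 0.1282523 ] [-1.79972657e+02  3.71007697e-03  9.25647347e+01] [1.31351095e+01 1.49574188e+00 1.06771563e+02 1.44122927e-03
 7.17602554e+01 1.05699243e+01]
{'vfov': 59.58412138001376, 'cx': 256.47799507114536, 'cy': 195.41426943546725, 'rvec': array([-2.85266905, -0.06349996, -0.0099042 ]), 'tvec': array([-0.43359531,  0.1502645 ,  0.38727224])}
[array([403.39996809, 100.81983483]), array([401.1226899 , 458.13000812]), array([402.13300746, 297.23611672])]
```

View pics/w1.png

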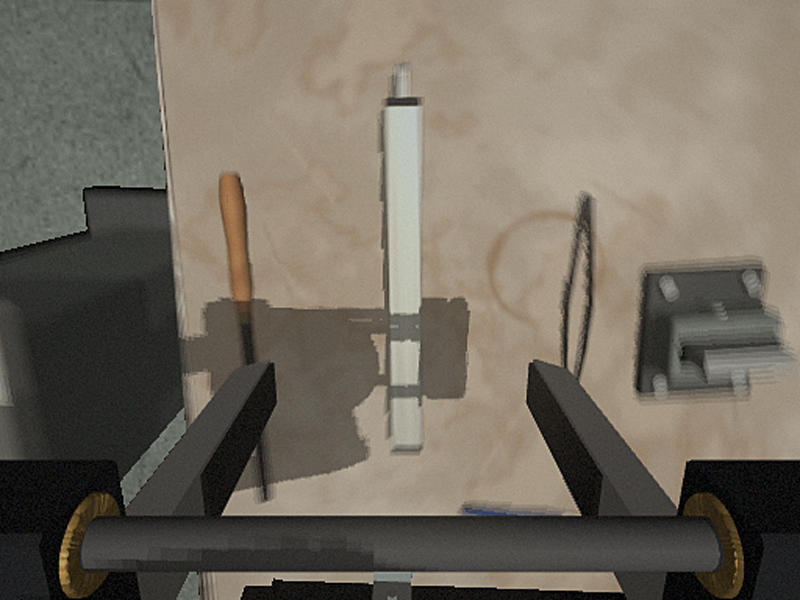

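The wrist view shows the tube from about (403,99) to (406,450), but the image is motion-blurred. I'll retake it now that the arm is still.

```bash
python3 - <<'E'
from h import *
import json
p,im=snap('wrist','w2'); s=readout.sense(); print(s['ee_pos'],s['tool_rot'])
json.dump({k:np.array(v).tolist() for k,v in p.items()},open('Pw.json','w'))
c=im[35:300,235:285,::-1]
a=c[:50]; b=c[215:]
o=np.hstack([cv2.resize(x,None,fx=8,fy=8,interpolation=cv2.INTER_NEAREST) for x in (a,b)])
print(o.shape); cv2.imwrite('pics/w2c.png',o)
E
```

```text
[0.42037469 0.18655422 0.12465881] [-1.79306943e+02  1.35502365e-01  9.22298593e+01]
(400, 800, 3)
```

View pics/w2c.png

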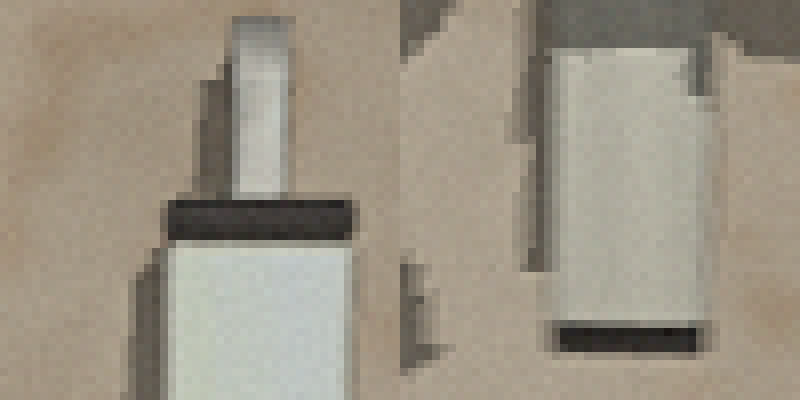

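```bash
python3 - <<'E'
from h import *
import json
p=json.load(open('Pw.json')); s=readout.sense(); print(s['t'],s['ee_pos'],s['tool_rot'],s['qd'],s['ft_force'],s['wrist_torque'])
q=eyes.camera_params('wrist'); print(np.array(q['tvec'])-p['tvec'],np.array(q['rvec'])-p['rvec'])
F=pix2w(p,235+260/8-.5,35+200/8-.5,.028);N=pix2w(p,235+228/8-.5,250+352/8-.5,.028)
d=F-N;print(F,N,(F+N)/2,np.linalg.norm(d),np.degrees(np.arctan2(d[1],d[0])))
print(np.linalg.norm(pix2w(p,235+168/8-.5,60,.028)-pix2w(p,235+352/8-.5,60,.028)))
E
```

```text
3.575 [0.42037469 0.18655422 0.12465881] [-1.79306943e+02  1.35502365e-01  9.22298593e+01] [ 0.02041575 -2.80519865 -5.12993891  0.27859438  2.75361688  5.64160533] [-1.2572527  -0.89043264 -1.15254575] [-0.0778112  -0.1340032  -0.10162854]
[0.00116132 0.00324466 0.00339637] [-0.00032469  0.0130735   0.00169343]
[0.4225227  0.30056666 0.028     ] [0.43094157 0.08193321 0.028     ] [0.42673214 0.19124994 0.028     ] 0.21879547698811289 92.2051841761122
0.01880180670287659
```

Request:
arm_command(
  rows=[
    {"hand": 0, "dx": 0, "dy": 0, "dz": 0, "rx": 0, "ry": 0, "rz": 0},
    {"hand": 0, "dx": 0, "dy": 0, "dz": 0, "rx": 0, "ry": 0, "rz": 0},
  ],
)

```text
t: 3.82
ee_pos: [0.4276, 0.1883, 0.1323]
tool_rot: [179.7, -0.1, 92.2]
ft_force: [-0.7, -0.2, -0.7]
finger_gap: 0.0937
grasp_force: 0.0
```

Request:
arm_command(
  rows=[
    {"hand": 0, "dx": 0, "dy": 0, "dz": 0, "rx": 0, "ry": 0, "rz": 0},
    {"hand": 0, "dx": 0, "dy": 0, "dz": 0, "rx": 0, "ry": 0, "rz": 0},
    {"hand": 0, "dx": 0, "dy": 0, "dz": 0, "rx": 0, "ry": 0, "rz": 0},
  ],
)

```text
t: 4.2
ee_pos: [0.4259, 0.1879, 0.1304]
tool_rot: [180.0, -0.0, 92.2]
ft_force: [-0.4, 0.1, 0.1]
finger_gap: 0.094
grasp_force: 0.0
```

```bash
python3 - <<'E'
from h import *
s=readout.sense(); print(s['t'],s['ee_pos'],s['tool_rot'],s['qd'],s['ft_force'],s['wrist_torque'])
E
```

```text
4.2 [0.4258632  0.18791173 0.13036892] [ 1.79956638e+02 -9.22956627e-03  9.22363579e+01] [ 0.1365937   0.28232781  0.25820689 -0.08419098 -0.06271637 -0.04558727] [-0.36107739  0.10640111  0.05927957] [-0.03756887 -0.11507567  0.00029563]
```

Request:
arm_command(
  rows=[
    {"hand": 0, "dx": 0.001, "dy": 0.0005, "dz": 0.03, "rx": 0, "ry": 0, "rz": 0},
    {"hand": 0.3, "dx": 0.001, "dy": 0.0005, "dz": 0.035, "rx": 0, "ry": 0, "rz": 0},
    {"hand": 0.4, "dx": 0, "dy": 0, "dz": 0.027, "rx": 0, "ry": 0, "rz": 0},
    {"hand": 0.4, "dx": 0, "dy": 0, "dz": 0.016, "rx": 0, "ry": 0, "rz": 0},
    {"hand": 0.4, "dx": 0, "dy": 0, "dz": 0.007, "rx": 0, "ry": 0, "rz": 0},
    {"hand": 0.4, "dx": 0, "dy": 0, "dz": 0.005, "rx": 0, "ry": 0, "rz": 0},
    {"hand": 0.4, "dx": 0, "dy": 0, "dz": 0.003, "rx": 0, "ry": 0, "rz": 0},
    {"hand": 0.4, "dx": 0, "dy": 0, "dz": 0, "rx": 0, "ry": 0, "rz": 0},
    {"hand": 0.4, "dx": 0, "dy": 0, "dz": 0, "rx": 0, "ry": 0, "rz": 0},
    {"hand": 0.4, "dx": 0, "dy": 0, "dz": 0, "rx": 0, "ry": 0, "rz": 0},
  ],
  newtons=20,
)

```text
t: 5.45
ee_pos: [0.4269, 0.19, 0.0073]
tool_rot: [180.0, -0.0, 92.2]
ft_force: [0.1, -0.1, -0.4]
finger_gap: 0.0564
grasp_force: 0.0
```

```bash
python3 - <<'E'
from h import *
s=readout.sense(); print(s['t'],s['ee_pos'],s['tool_rot'],s['qd'],s['ft_force'],s['wrist_torque'],s['finger_gap'])
E
```

```text
5.45 [0.42686063 0.1899575  0.00728883] [ 1.79958299e+02 -7.46326497e-03  9.22488174e+01] [ 0.03923126  0.17588264  0.17271334  0.02964267 -0.09276273  0.08156311] [ 0.06949585 -0.05603884 -0.36243706] [-0.0217114  -0.14265391 -0.059946  ] 0.05638986653377742
```

Request:
arm_command(
  rows=[
    {"hand": 0.7, "dx": 0, "dy": 0, "dz": 0, "rx": 0, "ry": 0, "rz": 0},
    {"hand": 1, "dx": 0, "dy": 0, "dz": 0, "rx": 0, "ry": 0, "rz": 0},
    {"hand": 1, "dx": 0, "dy": 0, "dz": 0, "rx": 0, "ry": 0, "rz": 0},
    {"hand": 1, "dx": 0, "dy": 0, "dz": 0, "rx": 0, "ry": 0, "rz": 0},
    {"hand": 1, "dx": 0, "dy": 0, "dz": 0, "rx": 0, "ry": 0, "rz": 0},
    {"hand": 1, "dx": 0, "dy": 0, "dz": 0, "rx": 0, "ry": 0, "rz": 0},
  ],
  newtons=55,
)

```text
t: 6.2
ee_pos: [0.4265, 0.1899, 0.0069]
tool_rot: [-180.0, 0.0, 92.2]
ft_force: [0.7, -0.0, -0.7]
finger_gap: 0.0016
grasp_force: 0.0
```

```bash
python3 - <<'E'
from h import *
s=readout.sense(); print(s['t'],s['ee_pos'],s['tool_rot'],s['qd'],s['ft_force'],s['wrist_torque'],s['finger_gap'],s['grasp_force'])
E
```

```text
6.2 [0.42651907 0.18986491 0.00694203] [-1.79998021e+02  1.10023007e-03  9.22454281e+01] [ 0.00755976  0.07060012 -0.01713726  0.05019758 -0.0102904  -0.02317552] [ 0.70126216 -0.01674467 -0.67402404] [-0.04779801 -0.09864679  0.01336454] 0.0016294129859696594 0.0
```

The gap closed to 1.6 mm, so the fingers caught nothing. I'll look before doing anything else.

```bash
python3 - <<'E'
from h import *
o=[]
p,im=snap('wrist','w3');a=cv2.resize(im[:,:,::-1],(400,300),interpolation=cv2.INTER_AREA)
p,im=snap('scene','s3');b=cv2.resize(im[140:332,140:396,::-1],(400,300))
p,im=snap('top','t3');c=cv2.resize(im[190:382,100:356,::-1],(400,300))
cv2.imwrite('pics/m3.png',np.vstack([np.hstack([a,b]),np.hstack([c,c*0])]))
E
```

```text
(no output)
```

View pics/m3.png

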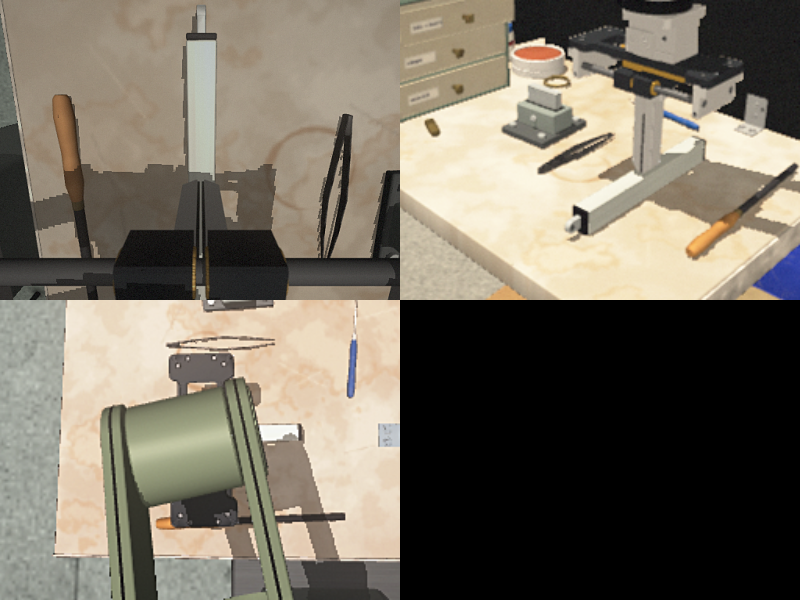

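The fingers look closed just above the tube. I'll check this by projecting the TCP into the pictures.

```bash
python3 - <<'E'
from h import *
import json
P=json.load(open('P.json')); s=P['scene']
for z in (0.007,.028,.04,.06):
    q=w2pix(s,[.4265,.1899,z]); print(z,q,'crop',400+(q[0]-140)*400/256,(q[1]-140)*300/192)
w=eyes.camera_params('wrist')
for z in (0.007,.028,.04,.06): print(z,w2pix(w,[.4265,.1899,z])*400/512)
st=readout.sense(); print(st['ee_pos'],st['finger_gap'],st['joint_positions'])
print([k for k in dir(r) if k[0]!='_'])
im=cv2.imread('pics/s3_raw.png'); im2=cv2.imread('pics/w3_raw.png')
a=cv2.resize(im[200:300,230:345],None,fx=4,fy=4,interpolation=cv2.INTER_CUBIC);b=cv2.resize(im2[200:300,215:300],None,fx=4,fy=4,interpolation=cv2.INTER_CUBIC)
cv2.imwrite('pics/c4.png',np.hstack([a,b])[:,:800])
E
```

```text
0.007 [297.06541498 258.94532711] crop 645.4147109104988 185.852073615517
0.028 [297.65476629 248.37030295] crop 646.3355723283653 169.32859835561254
0.04 [297.99720215 242.22580577] crop 646.8706283525332 159.72782151072585
0.06 [298.57733177 231.8162508 ] crop 647.7770808952841 143.46289187655364
0.007 [199.74988174 182.95826241]
0.028 [199.71151698 194.02741675]
0.04 [199.6858423  201.43517716]
0.06 [199.63512777 216.06753407]
[0.4265509  0.18988917 0.00696043] 0.00034867492273944046 [1.33577985e+01 1.22951926e+01 1.11638801e+02 1.01553196e-03
 5.60642159e+01 1.11123953e+01]
['PlanningError', 'grip_depth']
```

View pics/c4.png

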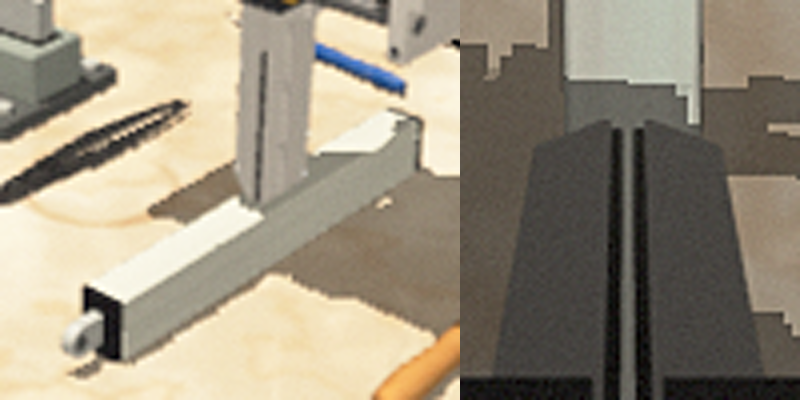

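```bash
python3 - <<'E'
from h import *
import json
P=json.load(open('P.json')); s=P['scene']
R=cv2.Rodrigues(np.array(s['rvec']))[0]; print('cam',-R.T@np.array(s['tvec']))
print('obs A 295,251.3  B 289.5,247  C 305.8,244.5')
for z in (.007,.02,.028,.035,.045):
    print(z,[w2pix(s,[.4265+a,.1899+b,z]).round(1) for a,b in ((-.0125,.008),(.0125,.008),(-.0125,-.008),(.0125,-.008))])
w=eyes.camera_params('wrist');R=cv2.Rodrigues(np.array(w['rvec']))[0]; print('wcam',-R.T@np.array(w['tvec']))
for z in (0.007,.028,.04): print(z,[w2pix(w,[.4265+a,.1899+b,z]).round(1) for a,b in ((-.0125,.008),(.0125,.008),(-.0125,-.008),(.0125,-.008))])
print('obs wrist back corners ~(234.5,236) (280,236)? inner top (252,230)')
for n,q in (('F',(.4225,.3,.028)),('N',(.4309,.081,.028)),('lug',(.4205,.319,.014))): print(n,w2pix(w,q).round(1),w2pix(s,q).round(1))
E
```

```text
cam [0.0323712  0.70379101 0.38750123]
obs A 295,251.3  B 289.5,247  C 305.8,244.5
0.007 [array([299.8, 263.3]), array([288.6, 258. ]), array([305.6, 259.9]), array([294.4, 254.7])]
0.02 [array([300.2, 256.7]), array([288.9, 251.5]), array([306. , 253.4]), array([294.8, 248.3])]
0.028 [array([300.4, 252.6]), array([289.1, 247.4]), array([306.3, 249.3]), array([295. , 244.3])]
0.035 [array([300.6, 249. ]), array([289.3, 243.9]), array([306.5, 245.7]), array([295.2, 240.8])]
0.045 [array([300.9, 243.7]), array([289.5, 238.7]), array([306.8, 240.6]), array([295.4, 235.7])]
wcam [0.42349674 0.27538318 0.20746261]
0.007 [array([236.6, 221.9]), array([275.7, 223.3]), array([236. , 244.9]), array([274.3, 246.2])]
0.028 [array([234.6, 235. ]), array([277.7, 236.5]), array([234., 260.]), array([276.2, 261.4])]
0.04 [array([233.2, 243.7]), array([279.1, 245.3]), array([232.6, 270. ]), array([277.4, 271.6])]
obs wrist back corners ~(234.5,236) (280,236)? inner top (252,230)
F [256.1  43.8] [254.7 273.8]
N [256.  395.3] [332.  227.9]
lug [253.6   7.7] [246.9 286.9]
```

All three views put the finger ends about 20 mm above the reported TCP, so they closed just above the tube's top without pressing on it. I'll lift, open, and go about 22 mm deeper while watching the force.

Request:
arm_command(
  rows=[
    {"hand": 1, "dx": 0, "dy": 0, "dz": -0.008, "rx": 0, "ry": 0, "rz": 0},
    {"hand": 0.4, "dx": 0, "dy": 0, "dz": -0.006, "rx": 0, "ry": 0, "rz": 0},
    {"hand": 0.4, "dx": 0, "dy": 0, "dz": 0, "rx": 0, "ry": 0, "rz": 0},
    {"hand": 0.4, "dx": 0, "dy": 0, "dz": 0, "rx": 0, "ry": 0, "rz": 0},
    {"hand": 0.4, "dx": 0, "dy": 0, "dz": 0.008, "rx": 0, "ry": 0, "rz": 0},
    {"hand": 0.4, "dx": 0, "dy": 0, "dz": 0.01, "rx": 0, "ry": 0, "rz": 0},
    {"hand": 0.4, "dx": 0, "dy": 0, "dz": 0.008, "rx": 0, "ry": 0, "rz": 0},
    {"hand": 0.4, "dx": 0, "dy": 0, "dz": 0.004, "rx": 0, "ry": 0, "rz": 0},
    {"hand": 0.4, "dx": 0, "dy": 0, "dz": 0.002, "rx": 0, "ry": 0, "rz": 0},
    {"hand": 0.4, "dx": 0, "dy": 0, "dz": 0, "rx": 0, "ry": 0, "rz": 0},
    {"hand": 0.4, "dx": 0, "dy": 0, "dz": 0, "rx": 0, "ry": 0, "rz": 0},
  ],
)

```text
t: 7.72
ee_pos: [0.4269, 0.1899, -0.0108]
tool_rot: [180.0, -0.0, 92.2]
ft_force: [0.0, 0.1, -1.2]
finger_gap: 0.0563
grasp_force: 0.0
```

Request:
arm_command(
  rows=[
    {"hand": 0.4, "dx": 0, "dy": 0, "dz": 0.003, "rx": 0, "ry": 0, "rz": 0},
    {"hand": 0.6, "dx": 0, "dy": 0, "dz": 0, "rx": 0, "ry": 0, "rz": 0},
    {"hand": 0.9, "dx": 0, "dy": 0, "dz": 0, "rx": 0, "ry": 0, "rz": 0},
    {"hand": 0.9, "dx": 0, "dy": 0, "dz": 0, "rx": 0, "ry": 0, "rz": 0},
    {"hand": 0.9, "dx": 0, "dy": 0, "dz": 0, "rx": 0, "ry": 0, "rz": 0},
    {"hand": 0.9, "dx": 0, "dy": 0, "dz": 0, "rx": 0, "ry": 0, "rz": 0},
  ],
  newtons=20,
)

```text
t: 8.48
ee_pos: [0.4273, 0.1899, -0.0139]
tool_rot: [179.9, -0.0, 92.2]
ft_force: [1.7, -0.2, -1.8]
finger_gap: 0.0197
grasp_force: 20.0
```

```bash
python3 - <<'E'
from h import *
s=readout.sense(); print(s['t'],s['ee_pos'],s['tool_rot'],s['ft_force'],s['wrist_torque'],s['finger_gap'],s['grasp_force'])
p,im=snap('wrist','w5');q,im2=snap('scene','s5')
a=cv2.resize(im[190:310,205:305,::-1],None,fx=4,fy=4,interpolation=cv2.INTER_CUBIC);b=cv2.resize(im2[190:310,240:340,::-1],None,fx=4,fy=4,interpolation=cv2.INTER_CUBIC)
cv2.imwrite('pics/c5.png',np.hstack([a,b]))
E
```

```text
8.475 [ 0.42734215  0.18994307 -0.01389328] [ 1.79908236e+02 -8.25995395e-03  9.22484140e+01] [ 1.7306947  -0.15133584 -1.78096409] [-0.04355907 -0.46542921  0.01715015] 0.019712275977112354 19.991958439350128
```

View pics/c5.png

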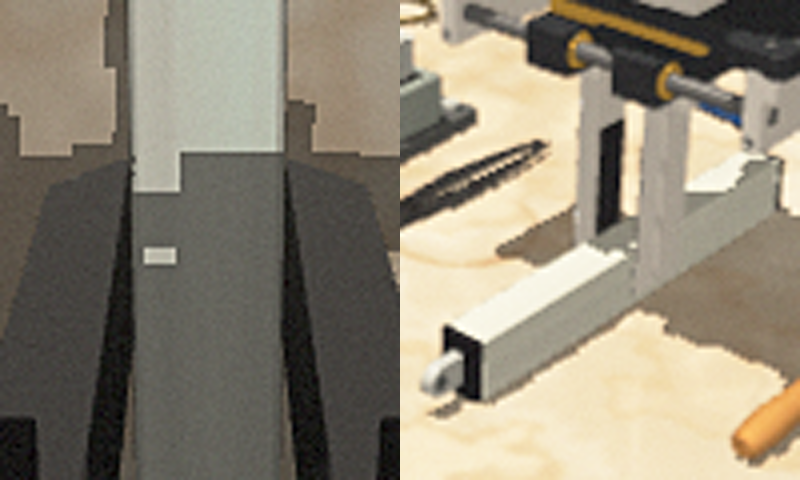

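The grip holds: the gap is 19.7 mm and the finger ends sit about 5 mm above the underside. I'll grip harder and lift slightly to weigh the tube.

Request:
arm_command(
  rows=[
    {"hand": 1, "dx": 0, "dy": 0, "dz": 0, "rx": 0, "ry": 0, "rz": 0},
    {"hand": 1, "dx": 0, "dy": 0, "dz": 0, "rx": 0, "ry": 0, "rz": 0},
    {"hand": 1, "dx": 0, "dy": 0, "dz": 0, "rx": 0, "ry": 0, "rz": 0},
    {"hand": 1, "dx": 0, "dy": 0, "dz": -0.001, "rx": 0, "ry": 0, "rz": 0},
    {"hand": 1, "dx": 0, "dy": 0, "dz": -0.002, "rx": 0, "ry": 0, "rz": 0},
    {"hand": 1, "dx": 0, "dy": 0, "dz": -0.002, "rx": 0, "ry": 0, "rz": 0},
    {"hand": 1, "dx": 0, "dy": 0, "dz": -0.001, "rx": 0, "ry": 0, "rz": 0},
    {"hand": 1, "dx": 0, "dy": 0, "dz": 0, "rx": 0, "ry": 0, "rz": 0},
    {"hand": 1, "dx": 0, "dy": 0, "dz": 0, "rx": 0, "ry": 0, "rz": 0},
    {"hand": 1, "dx": 0, "dy": 0, "dz": 0, "rx": 0, "ry": 0, "rz": 0},
  ],
  newtons=58,
)

```text
t: 9.82
ee_pos: [0.4265, 0.1899, -0.0081]
tool_rot: [-180.0, 0.0, 92.2]
ft_force: [-0.2, -0.2, -7.9]
finger_gap: 0.0196
grasp_force: 58.0
```

```bash
cat > m.py <<'E'
from h import *
for i in range(4):
    s=readout.sense(); print(s['t'],s['ee_pos'].round(4),s['tool_rot'].round(2),s['ft_force'].round(2),s['wrist_torque'].round(3),round(s['finger_gap'],4),round(s['grasp_force'],1)); 
    if i<3: eyes.get_image('top')
E
python3 m.py
```

```text
9.825 [ 0.4265  0.1899 -0.0081] [-179.99    0.     92.24] [-0.17 -0.21 -7.91] [-0.105 -0.126 -0.082] 0.0196 58.0
9.875 [ 0.4265  0.1899 -0.0081] [-179.99    0.     92.24] [-0.11 -0.06 -8.15] [-0.076 -0.044 -0.07 ] 0.0192 58.0
9.925 [ 0.4265  0.1899 -0.0081] [-179.99    0.     92.24] [ 0.37  0.6  -8.11] [-0.102 -0.12  -0.027] 0.0197 58.0
9.975 [ 0.4265  0.1899 -0.0081] [-179.99    0.     92.24] [-0.35  0.41 -7.7 ] [-0.026 -0.072  0.019] 0.0195 58.0
```

Request:
arm_command(
  rows=[
    {"hand": 1, "dx": 0, "dy": 0, "dz": -0.006, "rx": 0, "ry": 0, "rz": 0},
    {"hand": 1, "dx": 0, "dy": 0, "dz": -0.014, "rx": 0, "ry": 0, "rz": 0},
    {"hand": 1, "dx": 0, "dy": 0, "dz": -0.02, "rx": 0, "ry": 0, "rz": 0},
    {"hand": 1, "dx": 0, "dy": 0, "dz": -0.02, "rx": 0, "ry": 0, "rz": 0},
    {"hand": 1, "dx": 0, "dy": 0, "dz": -0.012, "rx": 0, "ry": 0, "rz": 0},
    {"hand": 1, "dx": 0, "dy": 0, "dz": -0.007, "rx": 0, "ry": 0, "rz": 0},
    {"hand": 1, "dx": 0, "dy": 0, "dz": 0, "rx": 0, "ry": 0, "rz": 0},
    {"hand": 1, "dx": 0, "dy": 0, "dz": 0, "rx": 0, "ry": 0, "rz": 0},
    {"hand": 1, "dx": 0, "dy": 0, "dz": 0, "rx": 0, "ry": 0, "rz": 0},
    {"hand": 1, "dx": 0, "dy": 0, "dz": 0, "rx": 0, "ry": 0, "rz": 0},
  ],
  newtons=58,
)

```text
t: 11.22
ee_pos: [0.4261, 0.1897, 0.0704]
tool_rot: [-179.9, 0.0, 92.2]
ft_force: [0.1, -0.8, -8.6]
finger_gap: 0.0196
grasp_force: 58.0
```

```bash
cat >> m.py <<'E'
p,im=snap('scene','tilt'); p2,im=snap('wrist','tiltw')
E
python3 m.py; python3 - <<'E'
import cv2,numpy as np
a=cv2.imread('pics/tilt_raw.png')[150:310,200:400]; b=cv2.imread('pics/tiltw_raw.png')[0:330,200:320]
a=cv2.resize(a,(560,448)); b=cv2.resize(b,(163,448)); cv2.imwrite('pics/tilt.png',np.hstack([a,b]))
E
```

```text
11.225 [0.4261 0.1897 0.0704] [-1.7994e+02  1.0000e-02  9.2240e+01] [ 0.05 -0.84 -8.58] [-0.119 -0.087 -0.009] 0.0196 58.0
11.275 [0.4262 0.1898 0.0706] [-1.7995e+02  1.0000e-02  9.2240e+01] [ 0.01 -0.59 -7.3 ] [-0.153 -0.094 -0.002] 0.0196 58.0
11.325 [0.4264 0.1898 0.0707] [-1.7997e+02  1.0000e-02  9.2250e+01] [-0.05 -0.34 -8.87] [-0.092 -0.067  0.053] 0.0196 58.0
11.375 [0.4264 0.1898 0.0707] [-179.98    0.     92.25] [-0.39 -0.3  -9.08] [-0.126 -0.065 -0.005] 0.0198 58.0
```

View pics/tilt.png

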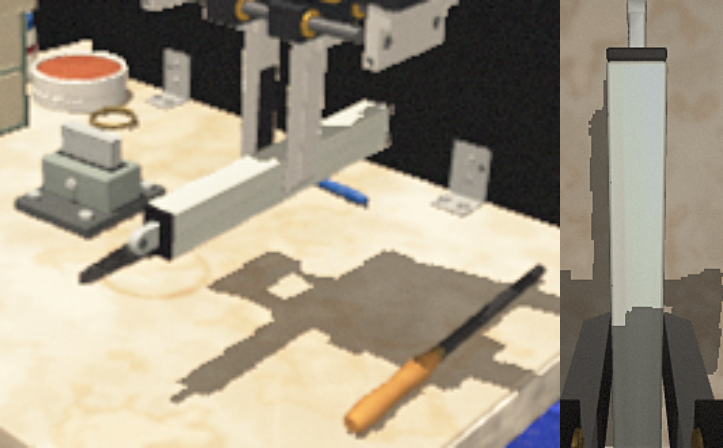

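```bash
python3 - <<'E'
from h import *
import json
s=json.load(open('P.json'))['scene']
for tilt in (0,2,4,-2):
    h=.11*np.sin(np.radians(tilt)); o=[]
    for (x,y,sg) in ((.422,.2997,1),(.4303,.0803,-1)):
        for e in (.01,-.01):
            o.append(((w2pix(s,[x+e,y+sg*0,.1126-sg*h])-[200,150])*2.8).round())
    print(tilt,o)
E
```

```text
0 [array([143., 203.]), array([170., 215.]), array([368.,  98.]), array([394., 106.])]
2 [array([143., 210.]), array([170., 222.]), array([369.,  93.]), array([395., 100.])]
4 [array([143., 216.]), array([170., 228.]), array([369.,  87.]), array([395.,  95.])]
-2 [array([143., 197.]), array([170., 208.]), array([368., 103.]), array([394., 111.])]
```

Level to within a degree, and the weight is about 8.4 N. Now I'll carry it over the fulcrum.

Request:
arm_command(
  rows=[
    {"hand": 1, "dx": -0.0018, "dy": 0.0097, "dz": 0, "rx": 0, "ry": 0, "rz": 0},
    {"hand": 1, "dx": -0.0043, "dy": 0.0233, "dz": 0, "rx": 0, "ry": 0, "rz": 0},
    {"hand": 1, "dx": -0.0064, "dy": 0.035, "dz": 0, "rx": 0, "ry": 0, "rz": 0},
    {"hand": 1, "dx": -0.0071, "dy": 0.0388, "dz": 0, "rx": 0, "ry": 0, "rz": 0},
    {"hand": 1, "dx": -0.0064, "dy": 0.035, "dz": 0, "rx": 0, "ry": 0, "rz": 0},
    {"hand": 1, "dx": -0.005, "dy": 0.0272, "dz": 0, "rx": 0, "ry": 0, "rz": 0},
    {"hand": 1, "dx": -0.0028, "dy": 0.0155, "dz": 0, "rx": 0, "ry": 0, "rz": -1.4},
    {"hand": 1, "dx": -0.0018, "dy": 0.0097, "dz": 0, "rx": 0, "ry": 0, "rz": -1.46},
    {"hand": 1, "dx": 0, "dy": 0, "dz": 0, "rx": 0, "ry": 0, "rz": 0},
    {"hand": 1, "dx": 0, "dy": 0, "dz": 0, "rx": 0, "ry": 0, "rz": 0},
    {"hand": 1, "dx": 0, "dy": 0, "dz": 0, "rx": 0, "ry": 0, "rz": 0},
    {"hand": 1, "dx": 0, "dy": 0, "dz": 0, "rx": 0, "ry": 0, "rz": 0},
  ],
  newtons=58,
)

```text
t: 12.98
ee_pos: [0.6216, 0.1623, 0.0711]
tool_rot: [-180.0, -0.0, 95.1]
ft_force: [0.5, 0.7, -8.0]
finger_gap: 0.0196
grasp_force: 58.0
```

```bash
sed -i '$d' m.py; sed -i 's/range(4)/range(8)/;s/i<3/i<7/' m.py; python3 m.py
```

```text
12.975 [0.6216 0.1623 0.0711] [-180.     -0.     95.12] [ 0.49  0.75 -8.  ] [-0.07  -0.087  0.015] 0.0196 58.0
13.025 [0.6217 0.1623 0.0711] [179.99   0.    95.12] [-0.23  0.83 -8.84] [-0.125 -0.119 -0.022] 0.0197 58.0
13.075 [0.6218 0.1623 0.0711] [179.99  -0.    95.12] [-0.07  0.23 -8.25] [-0.094 -0.128  0.072] 0.0196 58.0
13.125 [0.6219 0.1622 0.0711] [179.99   0.    95.12] [ 0.23  0.45 -8.4 ] [-0.114 -0.076  0.012] 0.0193 58.0
13.175 [0.622  0.1622 0.0711] [179.99   0.    95.11] [-0.36 -0.22 -8.71] [-0.045 -0.085  0.002] 0.0195 58.0
13.225 [0.622  0.1622 0.071 ] [180.    -0.    95.11] [-0.34  0.53 -7.72] [-0.108 -0.039 -0.036] 0.0195 58.0
13.275 [0.622  0.1622 0.071 ] [180.     0.    95.11] [-0.01  0.51 -8.19] [-0.089 -0.082 -0.012] 0.0195 58.0
13.325 [0.622  0.1621 0.071 ] [180.    -0.    95.11] [-1.17 -0.35 -9.03] [-0.134 -0.09   0.001] 0.0197 58.0
```

The +x end is heavy, with the centre of mass roughly 8–11 mm from the middle. I'll lower gently onto the edge.

Request:
arm_command(
  rows=[
    {"hand": 1, "dx": 0, "dy": 0, "dz": 0.004, "rx": 0, "ry": 0, "rz": 0},
    {"hand": 1, "dx": 0, "dy": 0, "dz": 0.006, "rx": 0, "ry": 0, "rz": 0},
    {"hand": 1, "dx": 0, "dy": 0, "dz": 0.006, "rx": 0, "ry": 0, "rz": 0},
    {"hand": 1, "dx": 0, "dy": 0, "dz": 0.004, "rx": 0, "ry": 0, "rz": 0},
    {"hand": 1, "dx": 0, "dy": 0, "dz": 0.002, "rx": 0, "ry": 0, "rz": 0},
    {"hand": 1, "dx": 0, "dy": 0, "dz": 0.001, "rx": 0, "ry": 0, "rz": 0},
    {"hand": 1, "dx": 0, "dy": 0, "dz": 0.001, "rx": 0, "ry": 0, "rz": 0},
    {"hand": 1, "dx": 0, "dy": 0, "dz": 0.001, "rx": 0, "ry": 0, "rz": 0},
    {"hand": 1, "dx": 0, "dy": 0, "dz": 0, "rx": 0, "ry": 0, "rz": 0},
    {"hand": 1, "dx": 0, "dy": 0, "dz": 0, "rx": 0, "ry": 0, "rz": 0},
  ],
  newtons=58,
)

```text
t: 14.58
ee_pos: [0.6222, 0.1622, 0.0462]
tool_rot: [180.0, -0.0, 95.1]
ft_force: [0.5, -0.5, -8.0]
finger_gap: 0.0192
grasp_force: 58.0
```

```bash
python3 m.py
```

```text
14.575 [0.6222 0.1622 0.0462] [179.97  -0.    95.1 ] [ 0.48 -0.51 -8.  ] [-0.06  -0.1   -0.007] 0.0192 58.0
14.625 [0.6222 0.1622 0.0462] [179.97  -0.    95.11] [ 0.26  0.81 -8.62] [-0.013 -0.119  0.015] 0.0193 58.0
14.675 [0.6222 0.1622 0.0462] [179.97  -0.    95.1 ] [-0.15 -0.11 -6.57] [-0.161 -0.134 -0.024] 0.0196 58.0
14.725 [0.6222 0.1622 0.0462] [179.97  -0.    95.1 ] [-0.94  0.04 -7.18] [-0.077 -0.121 -0.005] 0.0195 58.0
14.775 [0.6222 0.1622 0.0462] [179.97  -0.    95.11] [-0.19 -0.11 -6.9 ] [-0.113 -0.069  0.008] 0.0192 58.0
14.825 [0.6222 0.1621 0.0462] [179.97  -0.    95.1 ] [ 0.29 -0.   -6.44] [-0.081 -0.148 -0.017] 0.0196 58.0
14.875 [0.6222 0.1621 0.0462] [179.97   0.    95.1 ] [-0.9  -0.4  -6.74] [-0.065 -0.087 -0.052] 0.0195 58.0
14.925 [0.6222 0.1622 0.0461] [179.98  -0.    95.1 ] [ 0.06 -0.17 -7.78] [-0.115 -0.096  0.003] 0.0196 58.0
```

Contact has begun. I'll lower 3 mm more and hold.

Request:
arm_command(
  rows=[
    {"hand": 1, "dx": 0, "dy": 0, "dz": 0.001, "rx": 0, "ry": 0, "rz": 0},
    {"hand": 1, "dx": 0, "dy": 0, "dz": 0.001, "rx": 0, "ry": 0, "rz": 0},
    {"hand": 1, "dx": 0, "dy": 0, "dz": 0.001, "rx": 0, "ry": 0, "rz": 0},
    {"hand": 1, "dx": 0, "dy": 0, "dz": 0, "rx": 0, "ry": 0, "rz": 0},
    {"hand": 1, "dx": 0, "dy": 0, "dz": 0, "rx": 0, "ry": 0, "rz": 0},
    {"hand": 1, "dx": 0, "dy": 0, "dz": 0, "rx": 0, "ry": 0, "rz": 0},
    {"hand": 1, "dx": 0, "dy": 0, "dz": 0, "rx": 0, "ry": 0, "rz": 0},
    {"hand": 1, "dx": 0, "dy": 0, "dz": 0, "rx": 0, "ry": 0, "rz": 0},
    {"hand": 1, "dx": 0, "dy": 0, "dz": 0, "rx": 0, "ry": 0, "rz": 0},
    {"hand": 1, "dx": 0, "dy": 0, "dz": 0, "rx": 0, "ry": 0, "rz": 0},
    {"hand": 1, "dx": 0, "dy": 0, "dz": 0, "rx": 0, "ry": 0, "rz": 0},
    {"hand": 1, "dx": 0, "dy": 0, "dz": 0, "rx": 0, "ry": 0, "rz": 0},
  ],
  newtons=58,
)

```text
t: 16.42
ee_pos: [0.6222, 0.1622, 0.0431]
tool_rot: [180.0, -0.0, 95.1]
ft_force: [-0.6, 0.6, -2.9]
finger_gap: 0.0195
grasp_force: 58.0
```

```bash
cat > m.py <<'E'
from h import *
F=[];T=[]
for i in range(16):
    s=readout.sense(); F.append(s['ft_force']);T.append(s['wrist_torque']); eyes.get_image('top')
print(s['t'],s['ee_pos'].round(4),s['tool_rot'].round(2),np.mean(F,0).round(2),np.mean(T,0).round(3),'se',(np.std(F,0)/4).round(2),(np.std(T,0)/4).round(3),s['finger_gap'],s['grasp_force'])
E
python3 m.py
```

```text
17.175 [0.6222 0.1622 0.0431] [179.97  -0.    95.11] [-0.09  0.09 -2.32] [-0.085 -0.074 -0.006] se [0.09 0.14 0.14] [0.008 0.014 0.008] 0.020081210126024616 57.99257040023804
```

Held for well over 2 s, and the heavy end is +x, by about 8 mm. I'll ease off the load a little, shift the tube 8 mm toward −x, then set it down to full load.

Request:
arm_command(
  rows=[
    {"hand": 1, "dx": 0, "dy": 0, "dz": -0.001, "rx": 0, "ry": 0, "rz": 0},
    {"hand": 1, "dx": 0, "dy": 0, "dz": -0.001, "rx": 0, "ry": 0, "rz": 0},
    {"hand": 1, "dx": -0.001, "dy": 0, "dz": 0, "rx": 0, "ry": 0, "rz": 0},
    {"hand": 1, "dx": -0.002, "dy": 0, "dz": 0, "rx": 0, "ry": 0, "rz": 0},
    {"hand": 1, "dx": -0.002, "dy": 0, "dz": 0, "rx": 0, "ry": 0, "rz": 0},
    {"hand": 1, "dx": -0.002, "dy": 0, "dz": 0, "rx": 0, "ry": 0, "rz": 0},
    {"hand": 1, "dx": -0.001, "dy": 0, "dz": 0, "rx": 0, "ry": 0, "rz": 0},
    {"hand": 1, "dx": 0, "dy": 0, "dz": 0.001, "rx": 0, "ry": 0, "rz": 0},
    {"hand": 1, "dx": 0, "dy": 0, "dz": 0.001, "rx": 0, "ry": 0, "rz": 0},
    {"hand": 1, "dx": 0, "dy": 0, "dz": 0.001, "rx": 0, "ry": 0, "rz": 0},
    {"hand": 1, "dx": 0, "dy": 0, "dz": 0.0003, "rx": 0, "ry": 0, "rz": 0},
    {"hand": 1, "dx": 0, "dy": 0, "dz": 0, "rx": 0, "ry": 0, "rz": 0},
  ],
  newtons=58,
)

```text
t: 18.73
ee_pos: [0.6223, 0.1539, 0.0418]
tool_rot: [-179.9, 0.0, 95.1]
ft_force: [-3.6, 0.8, -0.0]
finger_gap: 0.0197
grasp_force: 58.0
```

Request:
arm_command(
  rows=[
    {"hand": 1, "dx": 0, "dy": 0, "dz": 0, "rx": 0, "ry": 0, "rz": 0},
    {"hand": 1, "dx": 0, "dy": 0, "dz": 0, "rx": 0, "ry": 0, "rz": 0},
    {"hand": 1, "dx": 0, "dy": 0, "dz": 0, "rx": 0, "ry": 0, "rz": 0},
  ],
  newtons=58,
)

```text
t: 19.1
ee_pos: [0.6224, 0.1539, 0.0416]
tool_rot: [-180.0, 0.0, 95.1]
ft_force: [-4.0, -1.6, -0.6]
finger_gap: 0.0194
grasp_force: 58.0
```

```bash
python3 m.py
```

```text
19.85 [0.6223 0.1539 0.0415] [-1.7995e+02  2.0000e-02  9.5110e+01] [-5.   -1.12  0.2 ] [-0.291  0.937  0.03 ] se [0.16 0.14 0.16] [0.006 0.008 0.007] 0.01941758362144278 57.99585700035095
```

Request:
arm_command(
  rows=[
    {"hand": 1, "dx": 0, "dy": -0.0002, "dz": 0, "rx": 0, "ry": 0, "rz": 0},
    {"hand": 1, "dx": 0, "dy": 0, "dz": 0, "rx": 0, "ry": 0, "rz": 0},
    {"hand": 1, "dx": 0, "dy": 0, "dz": 0, "rx": 0, "ry": 0, "rz": 0},
    {"hand": 1, "dx": 0, "dy": 0, "dz": 0, "rx": 0, "ry": 0, "rz": 0},
  ],
  newtons=25,
)

```text
t: 20.4
ee_pos: [0.6224, 0.1539, 0.0416]
tool_rot: [-180.0, 0.0, 95.1]
ft_force: [-5.0, -1.7, -0.2]
finger_gap: 0.0198
grasp_force: 25.0
```

```bash
python3 m.py
```

```text
21.15 [0.6224 0.1539 0.0416] [-1.7998e+02  2.0000e-02  9.5110e+01] [-4.67 -1.41  0.05] [-0.361  0.913  0.039] se [0.1  0.16 0.11] [0.006 0.006 0.009] 0.019937524863170998 24.999189376831055
```

Request:
arm_command(
  rows=[
    {"hand": 1, "dx": 0, "dy": -0.0005, "dz": 0, "rx": 0, "ry": 0, "rz": 0},
    {"hand": 1, "dx": 0, "dy": 0, "dz": 0, "rx": 0, "ry": 0, "rz": 0},
    {"hand": 1, "dx": 0, "dy": 0, "dz": 0, "rx": 0, "ry": 0, "rz": 0},
    {"hand": 1, "dx": 0, "dy": 0, "dz": 0, "rx": 0, "ry": 0, "rz": 0},
    {"hand": 1, "dx": 0, "dy": 0, "dz": 0, "rx": 0, "ry": 0, "rz": 0},
  ],
  newtons=12,
)

```text
t: 21.82
ee_pos: [0.6224, 0.154, 0.0418]
tool_rot: [180.0, 0.0, 95.1]
ft_force: [-3.5, -1.3, 0.2]
finger_gap: 0.0203
grasp_force: 12.0
```

```bash
python3 m.py
```

```text
22.575 [0.6224 0.154  0.0418] [1.7996e+02 1.0000e-02 9.5110e+01] [-2.48 -2.67 -0.31] [-0.574  0.433  0.033] se [0.19 0.15 0.12] [0.014 0.022 0.007] 0.0198230888154041 11.999346166849136
```

Request:
arm_command(
  rows=[
    {"hand": 1, "dx": -0.0003, "dy": -0.0003, "dz": 0, "rx": 0, "ry": 0, "rz": 0},
    {"hand": 1, "dx": 0, "dy": 0, "dz": 0, "rx": 0, "ry": 0, "rz": 0},
    {"hand": 1, "dx": 0, "dy": 0, "dz": 0, "rx": 0, "ry": 0, "rz": 0},
    {"hand": 1, "dx": 0, "dy": 0, "dz": 0, "rx": 0, "ry": 0, "rz": 0},
    {"hand": 1, "dx": 0, "dy": 0, "dz": 0, "rx": 0, "ry": 0, "rz": 0},
    {"hand": 1, "dx": 0, "dy": 0, "dz": 0, "rx": 0, "ry": 0, "rz": 0},
  ],
  newtons=4,
)

```text
t: 23.38
ee_pos: [0.6223, 0.154, 0.0419]
tool_rot: [179.9, -0.0, 95.1]
ft_force: [0.4, -1.1, 0.0]
finger_gap: 0.0197
grasp_force: 4.0
```

```bash
python3 m.py; python3 - <<'E'
from h import *
p,im=snap('scene','s7'); p2,im2=snap('wrist','w7')
a=cv2.resize(im[120:280,170:370,::-1],(560,448),interpolation=cv2.INTER_CUBIC); b=cv2.resize(im2[0:330,200:320,::-1],(163,448)); cv2.imwrite('pics/f.png',np.hstack([a,b]))
import json
s=json.load(open('P.json'))['scene']
# level prediction of top-face corners; underside .0557
z=.0557+.028; a=np.radians(95.1); x=np.array([np.cos(a),np.sin(a)]); y=np.array([-x[1],x[0]])
for sg in (1,-1):
  for e in (1,-1):
    q=np.array([.6222,.154])+sg*.11*x+e*.01*y; print(sg,e,((w2pix(s,[*q,z])-[170,120])*2.8).round(),((w2pix(s,[*q,z-.028])-[170,120])*2.8).round())
E
```

```text
24.125 [0.6223 0.1539 0.0419] [ 1.7993e+02 -1.0000e-02  9.5100e+01] [ 1.46 -0.59 -0.31] [-0.151 -0.416  0.007] se [0.17 0.08 0.11] [0.02  0.033 0.009] 0.01996579733188997 4.000018760561943
1 1 [ 82. 228.] [ 84. 267.]
1 -1 [ 61. 221.] [ 63. 259.]
-1 1 [285. 146.] [284. 179.]
-1 -1 [265. 141.] [264. 174.]
```

View pics/f.png

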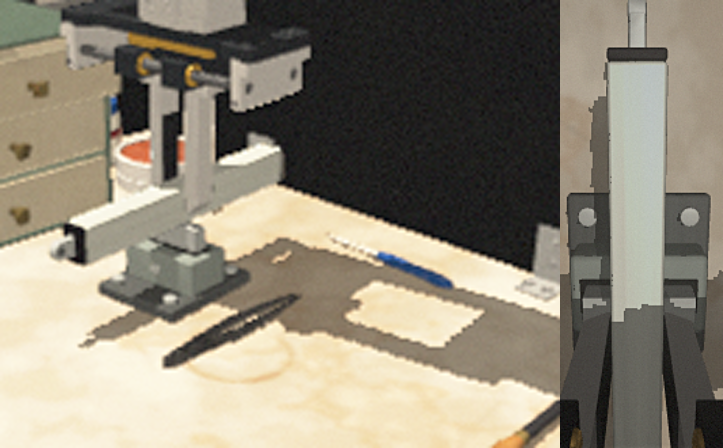

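The 10th and last picture shows the tube level and square across the blade. The lug-end plug corner is near (65,222) against a level prediction of (61,221), and nothing has tilted at a 4 N grip. I'll open slightly and compare images by code.

Request:
arm_command(
  rows=[
    {"hand": 0.77, "dx": 0, "dy": 0, "dz": 0, "rx": 0, "ry": 0, "rz": 0},
    {"hand": 0.76, "dx": 0, "dy": 0, "dz": 0, "rx": 0, "ry": 0, "rz": 0},
  ],
  newtons=4,
)

```text
t: 24.52
ee_pos: [0.621, 0.1538, 0.0414]
tool_rot: [-179.9, -0.0, 95.1]
ft_force: [0.7, -0.0, 0.0]
finger_gap: 0.0226
grasp_force: 0.4
```

```bash
cat > d.py <<'E'
from h import *
s=readout.sense();print(s['t'],s['ee_pos'].round(4),s['ft_force'].round(2),s['finger_gap'],s['grasp_force'])
def off(cam,ref,roi):
    a=cv2.cvtColor(cv2.imread(f'pics/{ref}_raw.png'),cv2.COLOR_BGR2GRAY); _,im=snap(cam,'cmp'); b=cv2.cvtColor(im,cv2.COLOR_RGB2GRAY)
    y0,y1,x0,x1=roi; t=a[y0:y1,x0:x1]; m=cv2.matchTemplate(b[y0-8:y1+8,x0-8:x1+8],t,cv2.TM_CCOEFF_NORMED); _,v,_,l=cv2.minMaxLoc(m); return l[0]-8,l[1]-8,round(v,3)
k=lambda x0,x1,y0,y1:(int(120+y0/2.8),int(120+y1/2.8),int(170+x0/2.8),int(170+x1/2.8))
print('lug end',off('scene','s7',k(50,110,205,265)),'other end',off('scene','s7',k(255,292,130,190)))
E
python3 d.py
```

```text
24.525 [0.621  0.1538 0.0414] [ 0.69 -0.03  0.03] 0.022563194508551074 0.37388370372354984
lug end (0, 0, 0.99) other end (0, 0, 0.974)
```

Request:
arm_command(
  rows=[
    {"hand": 0.75, "dx": 0, "dy": 0.0008, "dz": 0, "rx": 0, "ry": 0, "rz": 0},
    {"hand": 0.73, "dx": 0, "dy": 0, "dz": 0, "rx": 0, "ry": 0, "rz": 0},
    {"hand": 0.72, "dx": 0, "dy": 0, "dz": 0, "rx": 0, "ry": 0, "rz": 0},
  ],
)

```text
t: 25.0
ee_pos: [0.6223, 0.1538, 0.0415]
tool_rot: [-180.0, 0.0, 95.1]
ft_force: [0.2, 0.7, -0.2]
finger_gap: 0.0261
grasp_force: 0.0
```

```bash
python3 d.py
```

```text
25.0 [0.6223 0.1538 0.0415] [ 0.23  0.7  -0.17] 0.026095142248947177 0.0
lug end (0, 0, 0.995) other end (0, 0, 0.982)
```

It stands free and hasn't moved. I'll open wider and withdraw straight up.

Request:
arm_command(
  rows=[
    {"hand": 0.6, "dx": 0, "dy": 0, "dz": 0, "rx": 0, "ry": 0, "rz": 0},
    {"hand": 0.5, "dx": 0, "dy": 0, "dz": 0, "rx": 0, "ry": 0, "rz": 0},
    {"hand": 0.5, "dx": 0, "dy": 0, "dz": -0.003, "rx": 0, "ry": 0, "rz": 0},
    {"hand": 0.5, "dx": 0, "dy": 0, "dz": -0.01, "rx": 0, "ry": 0, "rz": 0},
    {"hand": 0.5, "dx": 0, "dy": 0, "dz": -0.02, "rx": 0, "ry": 0, "rz": 0},
    {"hand": 0.5, "dx": 0, "dy": 0, "dz": -0.03, "rx": 0, "ry": 0, "rz": 0},
    {"hand": 0.5, "dx": 0, "dy": 0, "dz": -0.03, "rx": 0, "ry": 0, "rz": 0},
    {"hand": 0.5, "dx": 0, "dy": 0, "dz": -0.015, "rx": 0, "ry": 0, "rz": 0},
    {"hand": 0.5, "dx": 0, "dy": 0, "dz": -0.005, "rx": 0, "ry": 0, "rz": 0},
    {"hand": 0.5, "dx": 0, "dy": 0, "dz": 0, "rx": 0, "ry": 0, "rz": 0},
    {"hand": 0.5, "dx": 0, "dy": 0, "dz": 0, "rx": 0, "ry": 0, "rz": 0},
    {"hand": 0.5, "dx": 0, "dy": 0, "dz": 0, "rx": 0, "ry": 0, "rz": 0},
  ],
)

```text
t: 26.6
ee_pos: [0.6218, 0.1537, 0.1533]
tool_rot: [-179.9, 0.0, 95.1]
ft_force: [-0.3, 0.7, 0.1]
finger_gap: 0.047
grasp_force: 0.0
```

```bash
python3 d.py && python3 d.py
```

```text
26.6 [0.6218 0.1537 0.1533] [-0.27  0.69  0.09] 0.04699478667752212 0.0
lug end (0, 0, 0.995) other end (0, 0, 0.984)
26.7 [0.6221 0.1538 0.1538] [-0.25 -0.9   0.12] 0.047445628994741 0.0
lug end (0, 0, 0.995) other end (0, 0, 0.983)
```

The gripper is clear and neither end has moved, so I'll hand it in.

```bash
python3 -c "from cell import sign_off; print(sign_off())"
```

```text
the job is handed in; nothing more can be done
None
```

The tube is balanced on the fulcrum edge, level and square across, shifted about 8 mm toward its −x end because the lug (+x) end was heavy; the gripper is clear, and I handed it in at about 27 s.

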